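# Gauge the pan guides in the cold store

### The job

First move the tin aside, well off its mat. Then, working from the robot's left to its right, slide the blade of the feeler gauge into the slot of every white pan guide as far as it will go and pause a moment; put each guide in which it jams near the mouth into the blue tray (straight away or after all are tried) and leave those it enters deeply standing where they are. Finish with the gauge's handle lying on its oblong cork pad and the tin standing centred on its round cork mat again, and do not disturb the other things on the bench.

Things in the scene. Friction and masses are not known exactly. Their poses are not given: they have to be found in the camera images.
- guide1a_mid (a point): Centre of a loose white guide, 50 (x) x 44 (y) x 44 mm high, 160 g, leftmost of the places on the stop bar. x points from its slotted front (towards the robot) to its back. Blind level slot in the front face only: 28 mm wide, 8 high, its mid-height 20 mm above the underside (2 below this point); 44 mm deep if sound, blocked 12 mm in if pinched; outwardly alike.
- guide1b_mid (a point): Centre of a loose white guide, 50 (x) x 44 (y) x 44 mm high, 160 g, leftmost of the places on the stop bar. x points from its slotted front (towards the robot) to its back. Blind level slot in the front face only: 28 mm wide, 8 high, its mid-height 20 mm above the underside (2 below this point); 44 mm deep if sound, blocked 12 mm in if pinched; outwardly alike.
- guide2a_mid (a point): Centre of a loose white guide, 50 (x) x 44 (y) x 44 mm high, 160 g, second from the left of the places on the stop bar. x points from its slotted front (towards the robot) to its back. Blind level slot in the front face only: 28 mm wide, 8 high, its mid-height 20 mm above the underside (2 below this point); 44 mm deep if sound, blocked 12 mm in if pinched; outwardly alike.
- guide2b_mid (a point): Centre of a loose white guide, 50 (x) x 44 (y) x 44 mm high, 160 g, second from the left of the places on the stop bar. x points from its slotted front (towards the robot) to its back. Blind level slot in the front face only: 28 mm wide, 8 high, its mid-height 20 mm above the underside (2 below this point); 44 mm deep if sound, blocked 12 mm in if pinched; outwardly alike.
- guide3a_mid (a point): Centre of a loose white guide, 50 (x) x 44 (y) x 44 mm high, 160 g, third from the left of the places on the stop bar. x points from its slotted front (towards the robot) to its back. Blind level slot in the front face only: 28 mm wide, 8 high, its mid-height 20 mm above the underside (2 below this point); 44 mm deep if sound, blocked 12 mm in if pinched; outwardly alike.
- guide3b_mid (a point): Centre of a loose white guide, 50 (x) x 44 (y) x 44 mm high, 160 g, third from the left of the places on the stop bar. x points from its slotted front (towards the robot) to its back. Blind level slot in the front face only: 28 mm wide, 8 high, its mid-height 20 mm above the underside (2 below this point); 44 mm deep if sound, blocked 12 mm in if pinched; outwardly alike.
- guide4a_mid (a point): Centre of a loose white guide, 50 (x) x 44 (y) x 44 mm high, 160 g, rightmost of the places on the stop bar. x points from its slotted front (towards the robot) to its back. Blind level slot in the front face only: 28 mm wide, 8 high, its mid-height 20 mm above the underside (2 below this point); 44 mm deep if sound, blocked 12 mm in if pinched; outwardly alike.
- guide4b_mid (a point): Centre of a loose white guide, 50 (x) x 44 (y) x 44 mm high, 160 g, rightmost of the places on the stop bar. x points from its slotted front (towards the robot) to its back. Blind level slot in the front face only: 28 mm wide, 8 high, its mid-height 20 mm above the underside (2 below this point); 44 mm deep if sound, blocked 12 mm in if pinched; outwardly alike.
- stopbar: Fixed steel bar 20 x 420 (y) x 30 mm high, origin mid-underside. Guides stand in front of it (-x side), backs about 3 mm off it; it takes the push of the test. Places at y = +142.5 (leftmost), 47.5, -47.5, -142.5 mm on it; three or four are filled. Each place has guides 'a' and 'b' listed: at most one is there, the other is absent; which kind it is, trying shows.
- gauge_handle (a point): Centre of the handle of the feeler gauge: black block 70 (x) x 34 (y) x 30 mm high, loose, about 140 g, lying flat; this point is 15 mm above its underside. Its blade points along +x. Same shape either way up.
- gauge_tip (a point): Middle of the free end of the gauge's steel blade, 110 mm along +x from the handle's centre. The blade is 20 mm wide (y), 4 mm thick (z), lies level at the handle's half height and stands out 75 mm from the handle's front.
- pad_mid (a point): Centre of the gauge's pad, a thin cork rectangle 110 x 90 mm on the bench (flat, nothing to bump). At the start the gauge's handle lies on it.
- tin_mid (a point): Centre of an upright flat tin, 66 mm diameter, 46 mm high, about 280 g, loose; this point is 23 mm above its foot. At the start it stands on its cork mat in front of the guides, in the gauge's way.
- mat_mid (a point): Centre of the round cork mat, 90 mm diameter, flat on the bench (nothing to bump): the tin's place.
- tray: Fixed blue plastic open tray for rejects, 160 (x) x 180 (y) x 35 mm high outside, walls and floor 4-5 mm; origin at the centre of its underside. Room for four guides side by side.
- spray_mid (a point): Bystander: bottle, 50 mm diameter, 130 mm high, beyond the stop bar. Not to be moved.
- driver_mid (a point): Bystander: screwdriver lying along the back of the stop bar. Not to be moved.
- cup_mid (a point): Bystander: white beaker, 60 mm diameter, 70 mm high, beyond the stop bar; may be absent. Not to be moved.
There are look-alikes about, which are no part of the job. Leave any orange or purple look-alike of the part that bears guide1b_mid alone.

How it is judged:
On the way, in this order (a step that is already met when the one before it is completed fails the run):
1. the tin has been moved aside, well off its mat (horizontal distance between tin_mid and mat_mid above 0.07 m), for 0.2 s.
2. the guide in the place leftmost has been tried: the blade is in its slot as far as it goes (at least 30 mm, a sound one) (x of gauge_tip in the frame of guide1a_mid between 0.005 and 0.025 m and y of gauge_tip in the frame of guide1a_mid between -0.012 and 0.012 m and z of gauge_tip in the frame of guide1a_mid between -0.01 and 0.006 m), for 0.2 s.
3. the guide in the place leftmost has been tried: the blade is in its slot as far as it goes (at least 8 mm, a pinched one) (x of gauge_tip in the frame of guide1b_mid between -0.017 and 0.025 m and y of gauge_tip in the frame of guide1b_mid between -0.012 and 0.012 m and z of gauge_tip in the frame of guide1b_mid between -0.01 and 0.006 m), for 0.2 s.
4. the guide in the place second from the left has been tried: the blade is in its slot as far as it goes (at least 8 mm, a pinched one) (x of gauge_tip in the frame of guide2a_mid between -0.017 and 0.025 m and y of gauge_tip in the frame of guide2a_mid between -0.012 and 0.012 m and z of gauge_tip in the frame of guide2a_mid between -0.01 and 0.006 m), for 0.2 s.
5. the guide in the place second from the left has been tried: the blade is in its slot as far as it goes (at least 30 mm, a sound one) (x of gauge_tip in the frame of guide2b_mid between 0.005 and 0.025 m and y of gauge_tip in the frame of guide2b_mid between -0.012 and 0.012 m and z of gauge_tip in the frame of guide2b_mid between -0.01 and 0.006 m), for 0.2 s.
6. the guide in the place third from the left has been tried: the blade is in its slot as far as it goes (at least 8 mm, a pinched one) (x of gauge_tip in the frame of guide3a_mid between -0.017 and 0.025 m and y of gauge_tip in the frame of guide3a_mid between -0.012 and 0.012 m and z of gauge_tip in the frame of guide3a_mid between -0.01 and 0.006 m), for 0.2 s.
7. the guide in the place third from the left has been tried: the blade is in its slot as far as it goes (at least 30 mm, a sound one) (x of gauge_tip in the frame of guide3b_mid between 0.005 and 0.025 m and y of gauge_tip in the frame of guide3b_mid between -0.012 and 0.012 m and z of gauge_tip in the frame of guide3b_mid between -0.01 and 0.006 m), for 0.2 s.
8. the guide in the place rightmost has been tried: the blade is in its slot as far as it goes (at least 30 mm, a sound one) (x of gauge_tip in the frame of guide4a_mid between 0.005 and 0.025 m and y of gauge_tip in the frame of guide4a_mid between -0.012 and 0.012 m and z of gauge_tip in the frame of guide4a_mid between -0.01 and 0.006 m), for 0.2 s.
9. the guide in the place rightmost has been tried: the blade is in its slot as far as it goes (at least 8 mm, a pinched one) (x of gauge_tip in the frame of guide4b_mid between -0.017 and 0.025 m and y of gauge_tip in the frame of guide4b_mid between -0.012 and 0.012 m and z of gauge_tip in the frame of guide4b_mid between -0.01 and 0.006 m), for 0.2 s.
At the end, for the whole second after the job is handed in: Every pinched guide lies inside the blue tray; every sound guide still stands upright within 30 mm of where it was; the gauge lies flat with its handle's centre within 30 mm of the pad's centre; the tin stands upright within 20 mm of the centre of its mat (horizontal distance between tin_mid and mat_mid below 0.02 m and angle between tin_mid's own z axis and vertical below 0.1 rad and height (world z) of tin_mid below 0.033 m and horizontal distance between gauge_handle and pad_mid below 0.03 m and height (world z) of gauge_handle below 0.025 m and distance of each of guide1a_mid, guide2b_mid, guide3b_mid, guide4a_mid from where it was at the start of the episode below 0.03 m and angle between each of guide1a_mid, guide2b_mid, guide3b_mid, guide4a_mid's own z axis and vertical below 0.15 rad and x of guide1b_mid in the frame of tray between -0.075 and 0.075 m and y of guide1b_mid in the frame of tray between -0.085 and 0.085 m and height (world z) of each of guide1b_mid, guide2a_mid, guide3a_mid, guide4b_mid below 0.085 m and x of guide2a_mid in the frame of tray between -0.075 and 0.075 m and y of guide2a_mid in the frame of tray between -0.085 and 0.085 m and x of guide3a_mid in the frame of tray between -0.075 and 0.075 m and y of guide3a_mid in the frame of tray between -0.085 and 0.085 m and x of guide4b_mid in the frame of tray between -0.075 and 0.075 m and y of guide4b_mid in the frame of tray between -0.085 and 0.085 m); the robot touches nothing.
It fails at once if the bottle beyond the stop bar is disturbed (moved over 20 mm) (distance of spray_mid from where it was at the start of the episode above 0.02 m).
It fails at once if the screwdriver beyond the stop bar is disturbed (moved over 20 mm) (distance of driver_mid from where it was at the start of the episode above 0.02 m).
It fails at once if the beaker beyond the stop bar is disturbed (moved over 20 mm) (distance of cup_mid from where it was at the start of the episode above 0.02 m).
Of guide1a, guide1b only 1 to 1 are there at a start; the rules pass over those that are not, and their reading is None.
Of guide2a, guide2b only 1 to 1 are there at a start; the rules pass over those that are not, and their reading is None.
Of guide3a, guide3b only 1 to 1 are there at a start; the rules pass over those that are not, and their reading is None.
Of guide4a, guide4b, cup only 1 to 1 are there at a start; the rules pass over those that are not, and their reading is None.
At some moment in a run one of tin, gauge may be knocked a few centimetres aside while the robot is not near it.
Once in a run the grip may slacken for a moment while it holds something.
It also fails if it takes over 210 s, if anything falls off the work surface, if the arm or the gripper's body presses on something with over 40 N, if the wrist force passes 120 N, or if a joint passes its speed limit or range.

### The arm

A 6-joint arm with a two-finger parallel gripper is mounted at the origin on the work surface. World frame = base frame: x ahead of the robot, y to its left, z up, the work surface at z = 0. Lengths are in m, angles in rad, forces in N, time in s.
With the tool pointing down it reaches from about 0.275 to 0.875 m from the base axis. Payload 12.5 kg.
Tool frame: the origin (TCP) lies on the centre line of the jaws, within the pads' length; the fingertips stand r.finger_overhang ahead of it and the grasp point (between the pads) lies 3 mm ahead of it (r.finger_overhang is the distance from the TCP to the fingertips, in m); z points along the fingers, y is the line along which they close (so a half turn about z gives the same grasp; the last joint's range is limited). The gripper opens to 85 mm and grips with 20 to 120 N. Pads are 22 mm wide; open, the fingers measure 114 mm over their backs; the gripper's body (76 mm by 85 mm) begins 54 mm behind the grasp point. The pads swing forward as they close: fully open they stand 13 mm farther back than shut.
Start: joints at [-1.353, 0.351, 1.652, -0, 1.139, -0.085], TCP at [0.164, -0.525, 0.253] pointing down, gripper open.
Joint ranges: [-2.75, 2.75], [-0.79, 2.1], [0.01, 2.65], [-1.57, 4.71], [0.07, 3.14], [-2.87, 2.87]. Speed limits (rad/s): [2.22, 2.22, 2.79, 3.14, 3.14, 3.14].

### API

Orientations are given as a unit quaternion [x, y, z, w].
In Python, from cell import r, optics gives the robot as it stands. The module is installed in compiled form; this text tells all that it offers. Calls block until the motion is done:
- r.move_to(position, orientation): joint-space move of the TCP to a pose.
- r.move_linear(position, rot=None, vel=0.15): straight line of the TCP; rot=None keeps the orientation; vel is the mean speed in m/s.
- r.set_joints(angles): joint-space move.
- r.set_gripper(opening, squeeze=None): opening from 0.0 (shut) to 1.0 (fully open); squeeze is the grip in N (None keeps the last); returns when the fingers have stopped.
- r.sleep(seconds).
- r.inverse_kinematics(position, orientation): joint angles nearest the present ones, or None.
- optics.get_image(name): name is "scene" or "side" or "wrist"; returns a dict with "pixels" (420x560x3 uint8, red, green, blue), "depth" (420x560 float32, m along the optical axis (not along the pixel's ray), 0 where there is no reading), "fx", "fy", "cx", "cy" (pixels), "camera_from_world" (4x4, takes a point from world to camera coordinates); the wrist camera has in their place "mount" (4x4, takes a point from camera to tool coordinates, whose origin is the TCP and whose axes are the flange's). Camera axes: x right, y down, z forward; pixel columns grow to the right and rows downward; lengths in m; the calibration is good to about 2 mm. The wrist camera is an equidistant fisheye: a pixel r from the principal point sees the ray r / f radians off the axis. A picture is of the moment at which its call begins: read the wrist's pose just before it.
A pose or a line that the arm cannot do raises r.PlanningError and nothing moves.
- r.hand_in(): hands the job in; it is judged then, once.
Readings, each from a call of its own:
- r.current_t(): time.
- r.current_q(): joint angles.
- r.current_qvel(): joint speeds.
- r.current_effort(): joint torques, N m.
- r.current_tool_pos(): TCP position.
- r.current_ee_rot(): TCP orientation.
- r.current_contact_force(): force on the tool from outside, world axes, zero at the start.
- r.current_torque(): the same for the moment, N m.
- r.current_opening(): opening from 0.0 (shut) to 1.0 (fully open).
- r.current_finger_force(): force on a finger pad.
Only numpy, scipy, OpenCV 4.12 (cv2) and the standard library are available. Lean on these libraries where they do the work, as an engineer would, in place of code of your own. Each camera call takes 0.05 s, during which the arm holds its last target. There are 200 camera calls.

## Working session

There is one attempt and no reset: what is moved stays moved. The work goes in short steps, each a Python script; the robot and the scene stay as the last script left them, time stands still between calls to the robot, and variables do not carry over. Pictures are saved under pics/ and viewed, at most 14 in all, crops included, and the job is handed in when it is done.

```bash
mkdir -p pics
python3 - <<'E'
from cell import r, optics
import cv2,numpy as np
for n in ["scene","side"]:
    im=optics.get_image(n); cv2.imwrite(f"pics/{n}0.png",im["pixels"][:,:,::-1]); np.savez(f"{n}0.npz",**im)
    print(n,im["fx"],im["cx"],im["cy"],np.linalg.inv(im["camera_from_world"]).round(3).tolist(),(im["depth"]>0).mean())
print(r.finger_overhang,r.current_ee_rot(),r.current_t(),optics.get_image("wrist")["mount"])
E
```

```text
scene 403.79564508199627 278.4033821309137 211.6094662989876 [[-0.678, 0.406, -0.612, 1.243], [0.734, 0.398, -0.55, 0.584], [0.02, -0.823, -0.568, 0.706], [0.0, 0.0, 0.0, 1.0]] 0.9960076530612245
side 524.4184766536374 283.7083535945319 210.31389594775257 [[-0.967, -0.202, 0.155, 0.381], [-0.254, 0.741, -0.621, 0.687], [0.011, -0.64, -0.768, 0.913], [0.0, 0.0, 0.0, 1.0]] 0.9960416666666667
0.022 [ 9.88558162e-01  1.50839259e-01 -3.94002643e-05 -5.25909231e-04] 0.1 [[-1.13474398e-03 -9.52870465e-01 -3.03375329e-01  7.61239280e-02]
 [ 9.99999322e-01 -1.16111756e-03 -9.34439105e-05 -5.01123154e-04]
 [-2.63214479e-04 -3.03375229e-01  9.52871136e-01 -1.20689913e-01]
 [ 0.00000000e+00  0.00000000e+00  0.00000000e+00  1.00000000e+00]]
```

View pics/scene0.png

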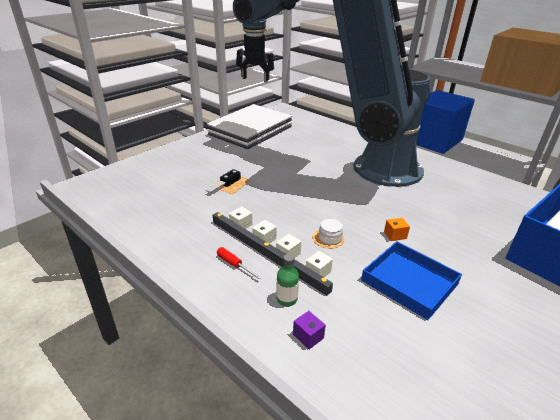

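View pics/side0.png

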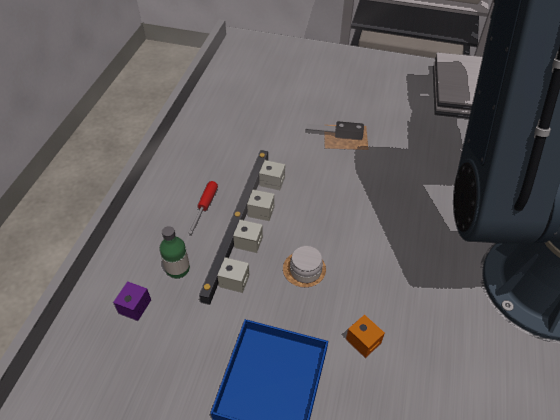

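The scene view shows all four white guides, the bar, the tin on its mat at (330,232) and the gauge at (230,178). The side view shows the same guides at (272,172), (261,204), (248,234) and (234,274), the tin at (306,262), the gauge at (348,130) with its blade to the left, and the tray at (270,375).

```bash
cat > h.py <<'E'
import numpy as np, cv2
def xyz(im):
    d=im["depth"]; v,u=np.mgrid[:d.shape[0],:d.shape[1]]
    c=np.stack([(u-im["cx"])/im["fx"]*d,(v-im["cy"])/im["fy"]*d,d],-1)
    T=np.linalg.inv(im["camera_from_world"]); return c@T[:3,:3].T+T[:3,3]
def onplane(im,uv,z):
    T=np.linalg.inv(im["camera_from_world"]); uv=np.asarray(uv,float)
    ray=np.stack([(uv[:,0]-im["cx"])/im["fx"],(uv[:,1]-im["cy"])/im["fy"],np.ones(len(uv))],-1)@T[:3,:3].T
    return (T[:3,3]+ray*((z-T[2,3])/ray[:,2])[:,None])[:,:2]
def blobs(mask,n=25):
    k,l,s,c=cv2.connectedComponentsWithStats(mask.astype(np.uint8))
    return [(l==i) for i in range(1,k) if s[i,4]>=n]
def rect(im,m,z):
    uv=np.argwhere(m)[:,::-1]; p=onplane(im,uv,z)
    (c,wh,a)=cv2.minAreaRect((p*1000).astype(np.float32)); return np.round(c,1),np.round(wh,1),round(a,1)
E
python3 - <<'E'
from h import *
for n in ["side","scene"]:
    im=dict(np.load(n+"0.npz")); P=xyz(im); px=im["pixels"].astype(int); R,G,B=px[...,0],px[...,1],px[...,2]
    hsv=cv2.cvtColor(im["pixels"],cv2.COLOR_RGB2HSV); H,S,V=[hsv[...,i].astype(int) for i in range(3)]
    X,Y,Z=P[...,0],P[...,1],P[...,2]; ws=(X>.2)&(X<1)&(abs(Y)<.6)
    print(n,"table z",np.median(Z[ws]))
    for nm,m,z in [("top44",ws&(abs(Z-.045)<.005)&(X>.35),.044),("bar/30",ws&(abs(Z-.030)<.004),.030),
       ("blue",(H>105)&(H<125)&(S>150)&ws&(abs(Z-.035)<.006),.035),("cork",(H>5)&(H<22)&(S>70)&ws&(abs(Z)<.006),.001),
       ("blade",ws&(abs(Z-.017)<.005)&(S<60)&(X>.3),.017)]:
        for b in blobs(m,30):
            uv=np.argwhere(b).mean(0)[::-1].round(); print(nm,b.sum(),uv,*rect(im,b,z),np.median(px[b],0))
E
```

```text
side table z 0.0005974922719437226
top44 2661 [ 95. 222.] [931.5 -64.2] [  28.9 1081.4] 0.0 [127. 122. 123.]
top44 322 [272. 169.] [ 613.9 -128.2] [48.9 51.2] 88.8 [162. 158. 150.]
top44 365 [260. 199.] [613.6 -32.7] [51.1 49. ] 1.4 [163. 159. 152.]
top44 430 [247. 230.] [615.2  56.5] [47.5 51.4] 89.8 [167. 163. 156.]
top44 604 [306. 258.] [480.   92.9] [58.5 60.6] 15.1 [161. 152. 153.]
top44 75 [176. 264.] [726.9 172.2] [48.7 20.5] 36.2 [104.  96.  91.]
top44 503 [233. 270.] [614.8 157.4] [47.4 51. ] 88.6 [168. 164. 158.]
top44 567 [130. 296.] [783.6 263.6] [52.1 46.1] 83.6 [ 97.  44. 119.]
top44 167 [356. 328.] [361.1 213.8] [48.6 22.1] 89.9 [168.  95.  23.]
bar/30 53 [195.  74.] [ 922.5 -444.4] [145.6   8.8] 89.5 [64. 60. 60.]
bar/30 771 [ 85. 253.] [922.3  61.3] [  8.6 848. ] 0.1 [55. 52. 53.]
bar/30 48 [447. 108.] [ 230.5 -477.3] [57.  13.7] 2.4 [100.   93.   94.5]
bar/30 256 [349. 127.] [ 468.  -336.4] [69.4 38.7] 7.5 [60. 56. 56.]
bar/30 1476 [234. 225.] [626.2  13.3] [421.9  74.7] 89.9 [70. 68. 69.]
bar/30 61 [259. 210.] [610.6 -14.9] [53.5 22.1] 21.5 [98. 93. 87.]
bar/30 56 
[... 3024 characters left out ...]

blue 631 [413. 277.] [486.  341.9] [180.8 166. ] 89.2 [ 21.  58. 138.]
blue 218 [533. 260.] [227.2 540.5] [119.7  22.9] 82.6 [13. 38. 95.]
cork 235 [235. 185.] [ 466.4 -317.7] [112.1  61.7] 11.8 [237. 180. 114.]
cork 191 [325. 241.] [491.9  93.4] [66.7 88.1] 18.4 [231. 172. 110.]
blade 116 [218. 185.] [ 510.6 -330.9] [132.4  41.2] 13.1 [206.5 202.5 201.5]
blade 626 [193. 325.] [938.5 -85.8] [913.4   6.2] 89.9 [87. 85. 86.]
blade 201 [249. 241.] [660.4 -56.4] [280.7  11.9] 89.2 [37. 37. 39.]
blade 62 [330. 239.] [498.3 105. ] [31.5 62.4] 27.2 [158. 149. 138.]
blade 62 [249. 271.] [740.7  38.6] [ 7.5 74.4] 0.8 [202. 199. 202.]
blade 106 [315. 283.] [661.5 180.1] [25.3 89.3] 11.8 [37. 37. 39.]
```

```bash
cat >> h.py <<'E'
def q(phi): return [float(np.cos(phi/2)),float(np.sin(phi/2)),0.,0.]
def pick(r,x,y,z,phi,grip,op=1.0,lift=0.12):
    r.set_gripper(op); r.move_to([x,y,.16],q(phi)); r.move_linear([x,y,z],vel=.12)
    r.set_gripper(0.,grip); print("grip",r.current_opening(),r.current_finger_force())
    r.move_linear([x,y,z+lift],vel=.15); print("lifted",r.current_opening())
def place(r,x,y,z,phi,op=1.0,up=.16):
    r.move_linear([x,y,.15],rot=q(phi),vel=.25); r.move_linear([x,y,z],vel=.10); print("pre",r.current_opening())
    r.set_gripper(op); r.move_linear([x,y,up],vel=.2)
E
python3 - <<'E'
from cell import r,optics
from h import *
x,y=.479,.094
pick(r,x,y,.030,0,50); place(r,.36,-.06,.032,0)
r.move_to([.44,-.335,.26],q(0))
p,o=r.current_tool_pos(),r.current_ee_rot()
w=optics.get_image("wrist"); np.savez("w1.npz",p=p,o=o,**w); cv2.imwrite("pics/w1.png",w["pixels"][:,:,::-1])
s=optics.get_image("side"); np.savez("side1.npz",**s); cv2.imwrite("pics/side1.png",s["pixels"][:,:,::-1])
print(p,o,r.current_t(),w["fx"],w["cx"],w["cy"])
E
```

```text
grip 0.7534270896764529 52.080235462635756
lifted 0.7535766528801966
pre 0.7554775368123144
[ 0.43984774 -0.33385839  0.25909981] [ 9.99999530e-01  3.06640898e-04 -6.18401342e-04 -6.80393578e-04] 10.0417 325.19226210127806 278.63298787553157 210.92538792029973
```

View pics/w1.png

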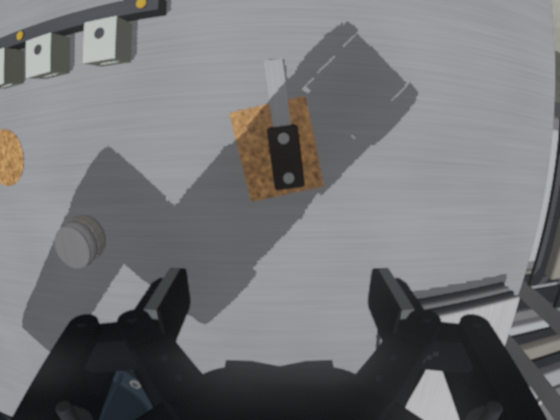

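View pics/side1.png

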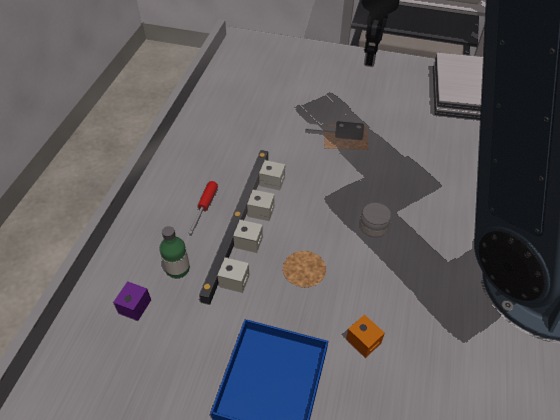

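The wrist view shows the handle at (286,156), the blade tip at (274,60) and the cork pad at (277,150). In the side view the tin stands at (375,218) and the mat is bare at (304,268).

```bash
cat >> h.py <<'E'
from scipy.spatial.transform import Rotation as Ro
def wplane(w,uv,z):
    uv=np.asarray(uv,float); d=uv-[w["cx"],w["cy"]]; rr=np.hypot(*d.T); th=rr/w["fx"]
    c=np.c_[d/rr[:,None]*np.sin(th)[:,None],np.cos(th)]
    R=Ro.from_quat(w["o"]).as_matrix(); M=w["mount"]
    ray=c@(R@M[:3,:3]).T; o=R@M[:3,3]+w["p"]
    return (o+ray*((z-o[2])/ray[:,2])[:,None])[:,:2]
def wrect(w,m,z):
    c,wh,a=cv2.minAreaRect((wplane(w,np.argwhere(m)[:,::-1],z)*1000).astype(np.float32)); return np.round(c,1),np.round(wh,1),round(a,1)
E
cat > an1.py <<'E'
from h import *
import sys
w=dict(np.load(sys.argv[1])); hsv=cv2.cvtColor(w["pixels"],cv2.COLOR_RGB2HSV).astype(int); H,S,V=hsv[...,0],hsv[...,1],hsv[...,2]
v,u=np.mgrid[:420,:560]; box=(u>180)&(u<400)&(v>30)&(v<230)
for n,m,z in [("handle",box&(V<60),.030),("cork",(H>5)&(H<22)&(S>70)&box,.0005),("blade",box&(V>140)&(v<130)&(S<40)&(u>260)&(u<295),.017)]:
    for b in blobs(m,150): print(n,b.sum(),np.argwhere(b).mean(0)[::-1],*wrect(w,b,z))
E
python3 an1.py w1.npz
python3 - <<'E'
from h import *
im=dict(np.load("side1.npz")); P=xyz(im); hsv=cv2.cvtColor(im["pixels"],cv2.COLOR_RGB2HSV).astype(int); H,S=hsv[...,0],hsv[...,1]
m=(H>5)&(H<22)&(S>70)&(abs(P[...,2])<.008)
for b in blobs(m,100): print("cork",b.sum(),*rect(im,b,.0005))
for b in blobs((abs(P[...,2]-.046)<.006)&(P[...,0]<.7)&(P[...,0]>.3)):print(b.sum(),*rect(im,b,.046),*rect(im,b,.044))
E
```

```text
handle 1606 [285.51494396 156.44707347] [ 465.3 -341.1] [68.8 32.4] 7.3
cork 4772 [273.71793797 148.6586337 ] [ 470.4 -331.8] [109.7  89.7] 12.3
blade 1946 [275.48150051  60.64439877] [ 564.8 -332.3] [36.1 83.3] 89.9
cork 519 [ 473.3 -331.5] [107.8  87.8] 12.6
cork 1230 [484.2  88.4] [87.7 86.6] 15.1
33 [ 344.8 -977.7] [42.5 31.4] 15.8 [ 344.7 -981.6] [42.6 31.5] 15.8
320 [ 613.6 -126.9] [48.1 50.7] 88.8 [ 614.1 -128.7] [48.2 50.8] 88.8
373 [612.9 -31.4] [50.9 47.9] 0.3 [613.5 -33. ] [51.  48.1] 0.3
501 [360.9 -57.6] [57.8 62.2] 9.2 [360.8 -59.4] [58.  62.4] 9.2
423 [614.8  57.7] [46.8 50.8] 89.6 [615.4  56.2] [46.9 50.9] 89.6
504 [614.1 158.7] [47.6 50.8] 89.0 [614.7 157.4] [47.7 51. ] 89.0
636 [340.1 221.4] [45.7 51. ] 56.7 [340.  220.3] [45.8 51.1] 56.7
```

```bash
cat >> h.py <<'E'
def goto(r,p,vel=.1,n=3):
    """linear move, then cancel residual offset by the reading"""
    p=np.array(p,float); c=p.copy(); r.move_linear(c.tolist(),vel=vel)
    for _ in range(n):
        r.sleep(.15); e=p-np.array(r.current_tool_pos())
        if abs(e).max()<.0004: break
        c=c+e; r.move_linear(c.tolist(),vel=.05)
    return p-np.array(r.current_tool_pos())
def snap(r,optics,name):
    p,o=r.current_tool_pos(),r.current_ee_rot(); w=optics.get_image("wrist")
    w.update(p=p,o=o); np.savez(name+".npz",**w); cv2.imwrite(f"pics/{name}.png",w["pixels"][:,:,::-1]); return w
E
python3 - <<'E'
from cell import r,optics
from h import *
a=np.radians(7.3); x,y=.4665,-.339
r.set_gripper(.8); r.move_to([x,y,.12],q(a)); print(goto(r,[x,y,.026]))
r.set_gripper(0.,70); r.sleep(.2); print(r.current_opening(),r.current_finger_force(),r.current_tool_pos())
np.save("zg.npy",r.current_tool_pos()[2])
r.move_linear([x,y,.11],vel=.1); print(r.current_opening())
r.move_linear([.44,0,.11],rot=q(0),vel=.25); r.move_linear([.45,.157,.11],vel=.25)
print(goto(r,[.455,.157,.031]),r.current_opening(),r.current_contact_force(),r.current_t(),r.current_ee_rot())
snap(r,optics,"w2"); s=optics.get_image("side"); np.savez("side2.npz",**s); cv2.imwrite("pics/side2.png",cv2.resize(s["pixels"][150:360,180:460,::-1],None,fx=2.5,fy=2.5))
E
```

```text
[ 4.22551797e-05 -3.88377221e-05  6.67269658e-05]
0.38589244759427993 70.21182417869568 [ 0.46665831 -0.33914015  0.02627187]
0.3852826173518168
[ 5.25774182e-05 -5.65109880e-06  5.23088777e-05] 0.3877801155930978 [ 0.27691909  0.74308171 -0.76550795] 18.8083 [ 1.00000000e+00  7.50250795e-06  4.79012171e-06 -7.06231435e-06]
```

View pics/w2.png

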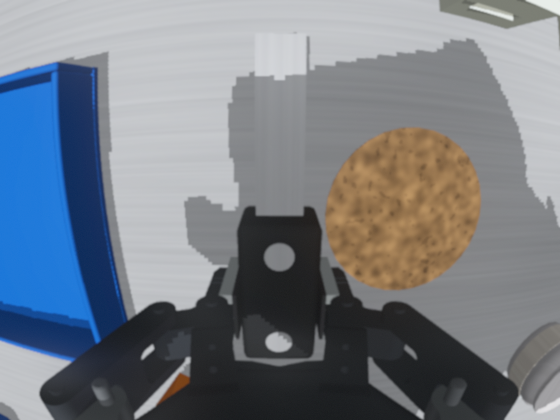

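View pics/side2.png

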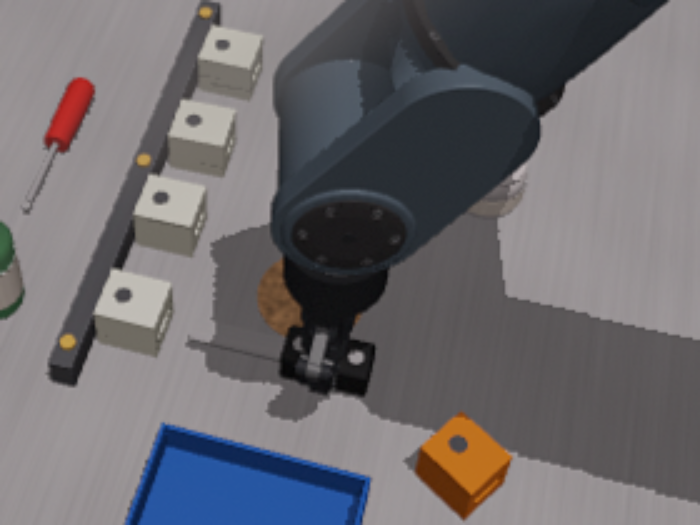

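The wrist view shows the blade straight ahead with its tip at about (281,35). In the side crop the tip is at (190,342), just short of guide 1. I'll check the alignment numerically.

Run:
```python
from h import *
w=dict(np.load("w2.npz")); s=dict(np.load("side2.npz"))
print("wrist tip corners",wplane(w,[[255,35],[307,35],[255,120],[305,120]],.022)*1000)
print("side tip",onplane(s,[[180+190/2.5,150+342/2.5]],.022)*1000)
P=xyz(s); D=[]
m=(abs(P[...,2]-.046)<.005)&(abs(P[...,0]-.614)<.04)&(abs(P[...,1]-.157)<.04); 
print(rect(s,m,.044))
# front-face slot: dark pixels within front face of each guide
for gy in (.157,.0565,-.033,-.128):
    f=(abs(P[...,0]-.590)<.008)&(P[...,2]>.008)&(P[...,2]<.036)&(abs(P[...,1]-gy)<.03)
    px=s["pixels"].mean(-1); 
    print(gy,f.sum(),np.median(P[f],0).round(4), "deep:",[np.round(P[(P[...,0]>.597)&(P[...,0]<.635)&(abs(P[...,2]-.02)<.006)&(abs(P[...,1]-gy)<.018)].mean(0),3)])
```

```text
wrist tip corners [[561.86726287 166.18956259]
 [561.89994944 145.86565647]
 [527.3636028  166.31369797]
 [527.35686857 146.59443905]]
side tip [[563.24795154 170.15595816]]
(array([614.8, 157.2]), array([46.9, 51. ]), 88.6)
0.157 93 [0.5907 0.1642 0.0222] deep: [array([nan, nan, nan])]
0.0565 72 [0.5912 0.0633 0.0218] deep: [array([0.608, 0.074, 0.015])]
-0.033 73 [ 0.5897 -0.0199  0.0187] deep: [array([ 0.615, -0.016,  0.02 ])]
-0.128 71 [ 0.5904 -0.1132  0.0198] deep: [array([ 0.615, -0.111,  0.02 ])]<stdin>:12: RuntimeWarning: Mean of empty slice.
  ret = um.true_divide(
```

```bash
cat >> h.py <<'E'
def probe(r,y,x0=.458,z=.0312,xmax=.540,lim=7):
    print("pre",goto(r,[x0,y,z]).round(5),r.current_opening()); r.sleep(.1)
    f0=np.array(r.current_contact_force()); x=x0; log=[]
    while x<xmax:
        x+=.002; r.move_linear([x,y,z],vel=.04); f=np.array(r.current_contact_force())-f0
        log.append((round(x*1000),*f.round(1)))
        if np.linalg.norm(f)>lim: break
    r.sleep(.5); f=np.array(r.current_contact_force())-f0; p=r.current_tool_pos()
    print("stop",np.round(p,4),f.round(1),r.current_opening()); print([l for l in log if abs(l[1])>.7 or abs(l[2])>.7 or abs(l[3])>.7][-12:])
    return p
E
python3 - <<'E'
from cell import r,optics
from h import *
p=probe(r,.157)
s=optics.get_image("side"); np.savez("side3.npz",**s); cv2.imwrite("pics/side3.png",cv2.resize(s["pixels"][150:360,180:460,::-1],None,fx=2.5,fy=2.5))
snap(r,optics,"w3"); print(r.current_t())
E
```

```text
pre [5.e-05 2.e-05 3.e-05] 0.3845314707582925
stop [0.495  0.1567 0.0305] [-14.6   0.    5.9] 0.38250194819812816
[(464, np.float64(-0.9), np.float64(-0.9), np.float64(0.7)), (466, np.float64(0.3), np.float64(-1.1), np.float64(0.1)), (468, np.float64(-0.4), np.float64(-1.2), np.float64(0.0)), (472, np.float64(-0.9), np.float64(-0.6), np.float64(-0.9)), (476, np.float64(-1.2), np.float64(-1.7), np.float64(-0.4)), (482, np.float64(-0.8), np.float64(-0.7), np.float64(-0.3)), (486, np.float64(-1.4), np.float64(-1.1), np.float64(-0.7)), (488, np.float64(-1.2), np.float64(-1.3), np.float64(-0.3)), (490, np.float64(-0.4), np.float64(-1.5), np.float64(-0.2)), (492, np.float64(-0.4), np.float64(-1.0), np.float64(-0.0)), (496, np.float64(-5.9), np.float64(-0.7), np.float64(1.9)), (498, np.float64(-15.4), np.float64(0.6), np.float64(6.5))]
25.0083
```

View pics/side3.png

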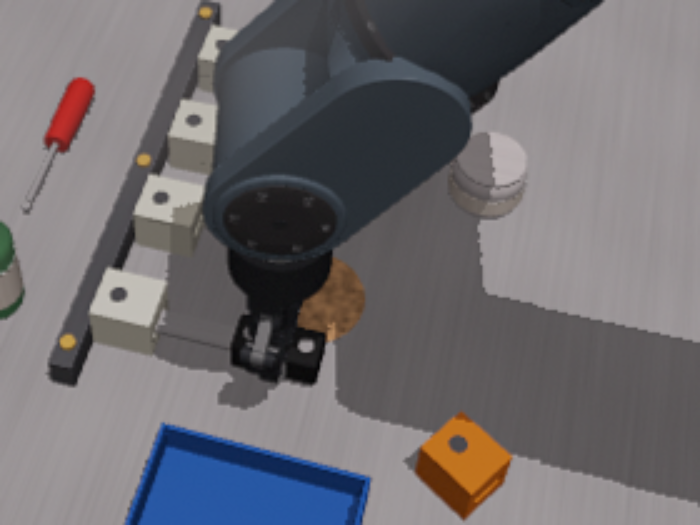

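Contact came with the tip about 10 mm past the front face, and the blade meets the guide at (160,335) in the crop. I'll measure how far it is in from the wrist view.

View pics/w3.png

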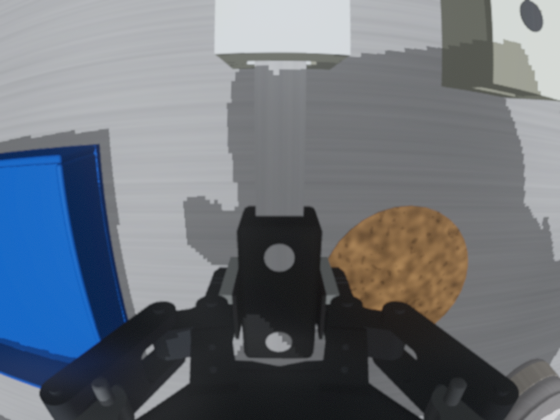

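Run:
```python
from h import *
w=dict(np.load("w3.npz")); c=w["pixels"][:,280].mean(-1).round().astype(int); print(c[:60].tolist(), c[195:225].tolist())
for n in ("side0","side1","side3"):
    s=dict(np.load(n+".npz")); P=xyz(s); m=(abs(P[...,2]-.046)<.005)&(abs(P[...,0]-.614)<.04)&(abs(P[...,1]-.157)<.04); print(n,*rect(s,m,.044))
print(wplane(w,[[280,v] for v in range(0,60,5)],.022)*1000)
```

```text
[217, 217, 217, 217, 217, 217, 217, 217, 217, 217, 217, 217, 217, 217, 217, 217, 217, 217, 217, 217, 217, 217, 217, 217, 217, 216, 217, 217, 216, 217, 217, 217, 217, 217, 217, 217, 217, 216, 216, 217, 216, 217, 217, 216, 216, 217, 216, 216, 216, 217, 215, 204, 174, 135, 116, 114, 115, 115, 114, 117] [116, 117, 116, 116, 117, 116, 116, 116, 116, 116, 116, 116, 116, 116, 115, 115, 115, 116, 115, 110, 94, 65, 40, 30, 29, 28, 27, 29, 27, 29]
side0 [614.7 156.7] [46.  50.9] 89.0
side1 [614.8 157. ] [46.5 51. ] 88.6
side3 [618.8 157. ] [46.8 50.6] 89.7
[[616.40295212 156.16966207]
 [614.19976226 156.172485  ]
 [612.01876031 156.17519377]
 [609.8585966  156.17779114]
 [607.71796665 156.18027973]
 [605.59560781 156.18266198]
 [603.49029603 156.18494018]
 [601.40084282 156.18711647]
 [599.32609245 156.18919283]
 [597.26491921 156.19117112]
 [595.21622482 156.19305306]
 [593.17893603 156.19484024]]
```

The blade sits centred in the slot and about 11–12 mm deep, jammed with the guide back against the bar, so guide 1 is pinched. On to the others.

Run:
```python
from cell import r,optics
from h import *
r.move_linear([.455,.157,.0312],vel=.1)
for i,y in ((2,.0563),(3,-.0328),(4,-.1279)):
    r.move_linear([.455,y,.0312],vel=.2)
    p=probe(r,y); snap(r,optics,f"g{i}")
    k="pinched" if .4925<p[0]<.502 else "sound" if p[0]>.518 else "?"
    print(i,k,r.current_t())
    if k=="?": break
    r.move_linear([.455,y,.0312],vel=.1)
cv2.imwrite("pics/gs.png",np.hstack([cv2.imread(f"pics/g{i}.png")[:260,140:420] for i in (2,3,4) if __import__("os").path.exists(f"pics/g{i}.png")])[:,:840][:,::1][:,:800])
```

```text
pre [ 4.e-05 -4.e-04  1.e-05] 0.38562274529823526
stop [0.4947 0.0563 0.0304] [-15.   -0.2   7.3] 0.387021112516748
[(460, np.float64(-0.8), np.float64(-0.8), np.float64(0.7)), (464, np.float64(0.4), np.float64(-1.6), np.float64(0.1)), (474, np.float64(-0.4), np.float64(-1.6), np.float64(0.1)), (478, np.float64(-0.9), np.float64(-0.7), np.float64(0.3)), (488, np.float64(-0.9), np.float64(0.1), np.float64(0.1)), (494, np.float64(0.4), np.float64(-1.3), np.float64(-0.4)), (496, np.float64(-6.0), np.float64(-0.6), np.float64(2.1)), (498, np.float64(-15.5), np.float64(-1.3), np.float64(7.0))]
2 pinched 32.2917
pre [-1.e-05 -3.e-05 -1.e-05] 0.3821615603208762
stop [ 0.5264 -0.0327  0.0308] [-6.2  0.6  2.7] 0.38675501180463184
[(506, np.float64(0.8), np.float64(-0.0), np.float64(-0.9)), (508, np.float64(1.5), np.float64(0.1), np.float64(-0.6)), (510, np.float64(0.8), np.float64(0.5), np.float64(-0.6)), (512, np.float64(1.4), np.float64(0.7), np.float64(-1.5)), (514, np.float64(1.0), np.float64(-0.1), np.float64(-0.8)), (516, np.float64(1.0), np.float64(1.0), np.float64(-0.3)), (518, np.flo
[... 508 characters left out ...]
64(-0.5), np.float64(-0.2)), (502, np.float64(0.3), np.float64(-0.9), np.float64(0.7)), (506, np.float64(-0.3), np.float64(-1.2), np.float64(0.8)), (508, np.float64(-0.1), np.float64(-1.4), np.float64(0.9)), (510, np.float64(-0.3), np.float64(-0.8), np.float64(-0.1)), (514, np.float64(1.0), np.float64(-1.4), np.float64(1.3)), (516, np.float64(0.7), np.float64(-1.0), np.float64(0.4)), (518, np.float64(0.9), np.float64(-0.1), np.float64(1.2)), (520, np.float64(1.4), np.float64(-1.1), np.float64(0.5)), (524, np.float64(-0.1), np.float64(-1.3), np.float64(0.0)), (526, np.float64(-1.5), np.float64(-0.1), np.float64(0.0)), (528, np.float64(-10.4), np.float64(-1.6), np.float64(4.3))]
4 sound 56.175
```

View pics/gs.png

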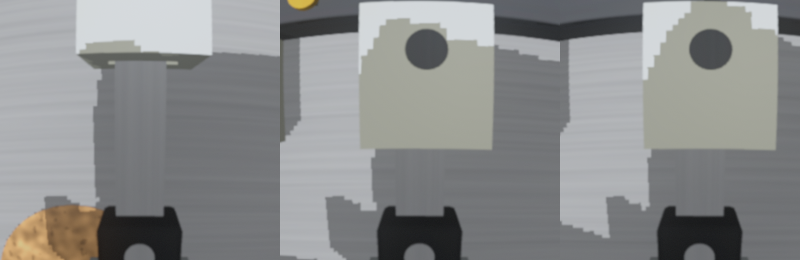

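Guides 1 and 2 jam near the mouth and guides 3 and 4 let the blade in deeply. In the crops the blade lies within each slot. Now I'll set the gauge back on its pad and put guides 1 and 2 into the tray.

Run:
```python
from cell import r,optics
from h import *
r.move_linear([.44,-.14,.10],vel=.2); print(r.current_opening())
r.move_linear([.4745,-.3317,.10],vel=.25); goto(r,[.4745,-.3317,.0268]); print(r.current_opening(),r.current_contact_force())
r.set_gripper(.8); r.move_linear([.4745,-.3317,.14],vel=.2)
def hold(): 
    o=r.current_opening(); print("open",round(o,3)); return o
for gx,gy,tx in ((.6175,.1560,.521),(.6165,.0555,.449)):
    pick(r,gx,gy,.046,0,60,op=.85,lift=.09)
    place(r,tx,.341,.054,0,op=.66)
r.move_to([.40,.20,.30],q(0))
print(r.current_t())
s=optics.get_image("side"); np.savez("side4.npz",**s); cv2.imwrite("pics/side4.png",s["pixels"][:,:,::-1])
```

```text
0.38542372241259476
0.38657687164817006 [ 0.12579475 -0.51977355 -1.96064555]
grip 0.49828417178028966 61.84651494026184
lifted 0.502256405770196
pre 0.5015067332080225
grip 0.49910749708431196 61.802369356155396
lifted 0.5019913637239406
pre 0.5010331526575341
76.1083
```

View pics/side4.png

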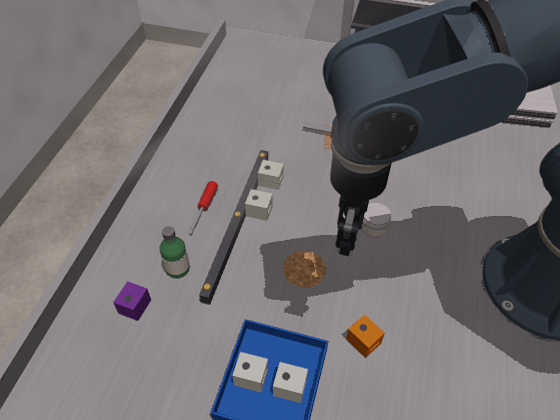

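Both rejects are in the tray at (250,372) and (290,382), and the mat is clear. The tin is partly hidden, so I'll look with the wrist camera before picking it.

Run:
```python
from cell import r,optics
from h import *
r.set_gripper(1.0); r.move_to([.34,-.06,.26],q(0)); r.sleep(.3); w=snap(r,optics,"w5"); print(r.current_t())
s=optics.get_image("side"); np.savez("side5.npz",**s); cv2.imwrite("pics/side5.png",s["pixels"][:,:,::-1])
```

```text
77.9667
```

View pics/w5.png

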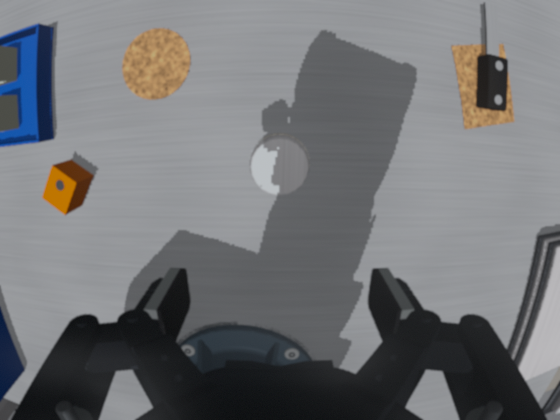

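View pics/side5.png

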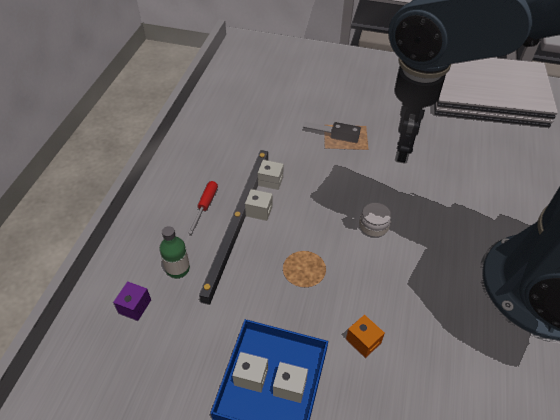

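The wrist view shows the tin at (279,166), the mat at (157,63), the handle at (492,82) and the pad at (484,86). The side view shows the gauge handle on its pad. I'll compute the handle's offset from the pad and the tin's position.

Run:
```python
from h import *
w=dict(np.load("w5.npz")); s=dict(np.load("side5.npz"))
print("tin",wplane(w,[[279,166]],.046),"mat",wplane(w,[[157,63.5]],0),"handle",wplane(w,[[492,82]],.03),"pad",wplane(w,[[483.5,86]],0))
P=xyz(s); Z=P[...,2]
for b in blobs((abs(Z-.030)<.004)&(P[...,1]<-.25)&(P[...,1]>-.42)&(P[...,0]>.38)): print("handle side",b.sum(),*rect(s,b,.030))
for b in blobs((abs(Z-.046)<.006)&(P[...,0]<.68)&(P[...,0]>.3)):print(b.sum(),*rect(s,b,.044))
```

```text
tin [[ 0.35882602 -0.05993815]] mat [[0.48029024 0.08601002]] handle [[ 0.47070544 -0.32146417]] pad [[ 0.46758297 -0.32913321]]
handle side 75 [ 923.3 -335.4] [174.6   8.8] 89.3
handle side 250 [ 476.  -327.2] [38.4 69.1] 88.2
321 [ 618.1 -128. ] [50.1 50.2] 89.6
367 [618.3 -33. ] [50.7 48.3] 0.4
503 [361.7 -59.8] [61.8 60.5] 65.3
636 [340.5 220.6] [46.8 50.5] 56.6
772 [522.7 341.1] [51.2 47.4] 0.0
793 [451.3 341.6] [48.5 50.4] 89.8
```

Run:
```python
from cell import r,optics
from h import *
pick(r,.360,-.060,.030,0,50); place(r,.483,.088,.031,0)
r.move_to([.34,-.06,.28],q(0)); r.sleep(.3); w=snap(r,optics,"w6"); print(r.current_t())
s=optics.get_image("side"); np.savez("side6.npz",**s); P=xyz(s); Z=P[...,2]
cv2.imwrite("pics/w6.png",cv2.hconcat([cv2.resize(w["pixels"][:,:,::-1],(400,300)),cv2.resize(s["pixels"][:,:,::-1],(400,300))]))
for b in blobs((abs(Z-.046)<.006)&(P[...,0]<.68)&(P[...,0]>.3)):print(b.sum(),*rect(s,b,.044))
for b in blobs((abs(Z-.030)<.004)&(P[...,1]<-.25)&(P[...,1]>-.42)&(P[...,0]>.38)&(P[...,0]<.7)): print("handle",b.sum(),*rect(s,b,.030))
```

```text
grip 0.7549689084612949 50.085117956623435
lifted 0.7526222082325906
pre 0.7533647070871201
85.9417
326 [ 617.9 -128.4] [50.9 49.7] 0.4
368 [618.2 -33. ] [50.9 48.1] 0.3
598 [484.8  89.2] [58.8 61. ] 15.1
631 [340.3 220.5] [46.5 50.7] 56.0
775 [522.7 341.2] [47.5 51.5] 89.7
788 [451.4 341. ] [50.4 47.3] 0.3
handle 244 [ 476.  -327.6] [37.7 68.8] 89.0
```

View pics/w6.png

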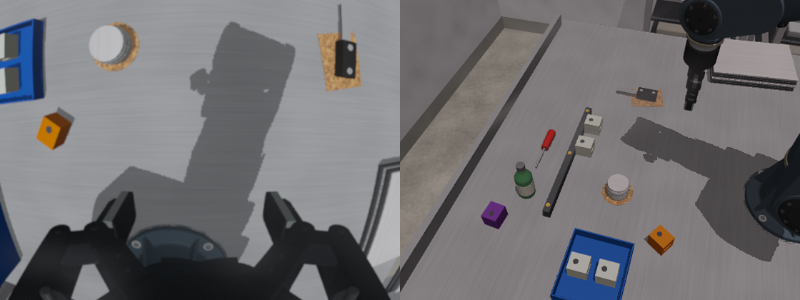

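The tin is centred on its mat (right panel, 618,187), the gauge is on its pad (648,95), both rejects are in the tray, and guides 3 and 4 are still standing.

```bash
python3 -c "
from cell import r
print(r.hand_in())"
```

```text
the job is handed in; nothing more can be done
None
```

The job is handed in, though the system gave no verdict back: guides 1 and 2 jammed and lie in the blue tray, guides 3 and 4 took the blade deeply and stand in place (pushed about 4 mm back towards the bar), the gauge is back on its pad, and the tin is centred on its mat.

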